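# Start the reading station and hold a sample vial up to its camera

### The arm

A 6-joint arm with a two-finger parallel gripper is mounted at the origin on the work surface. World frame = base frame: x ahead of the robot, y to its left, z up, the work surface at z = 0. Lengths are in mm, angles in degrees, forces in N, time in s.
With the tool pointing down it reaches from about 350 to 850 mm from the base axis. Payload 8.1 kg.
Tool frame: the origin (TCP) lies between the finger pads; the fingertips stand 11 mm ahead of it and the grasp point (between the pads) lies 8 mm behind it; z points along the fingers, y is the line along which they close (so a half turn about z gives the same grasp; the last joint's range is limited). The gripper opens to 85 mm and grips with 20 to 120 N. Pads are 22 mm wide; open, the fingers measure 114 mm over their backs; the gripper's body (76 mm by 85 mm) begins 54 mm behind the grasp point. The pads swing forward as they close: fully open they stand 13 mm farther back than shut.
Start: joints at [-71.929, 7.471, 85.268, -0, 87.261, -4.893], TCP at [234.113, -552.446, 242.292] pointing down, gripper open.
Joint ranges: [-169.43, 169.43], [-51.17, 129.36], [1.28, 143.12], [-76.62, 256.62], [0, 156.53], [-152.29, 152.29]. Speed limits (degrees/s): [136.94, 136.94, 159.86, 180, 180, 180].

### API

Orientations are given as [roll, pitch, yaw] about the fixed x, y, z axes, in that order (R = Rz(yaw) Ry(pitch) Rx(roll)).
In Python, from bench import r, snapshot, get_calibration gives the robot as it stands.
- The arm moves only by the tool step_arm, never from a script. Its argument "rows" is a list of rows, each a list of 2 entries, a list of its own where there are three numbers: the shift along the tool's x, y, z in mm, then the turn about the tool's z in degrees. In form: [[[tx, ty, tz], yaw], ...]. A call has 1 to 12 rows; each row is the pose to reach, as a shift and turn from the pose commanded when the call began, along the tool's axes at that moment; what a row does not reach only later rows make up. A row lasts 1/10 s, in which the tool goes at most 50 mm and 8.59 degrees, less where a joint would pass 70% of its speed; a pose out of reach is approached as far as the arm can. A call with a gripper value outside its range is refused whole. "fingers" is the opening, from 0 (shut) to 1 (fully open), set as the call begins (left out, the last holds). The fingers move at their own pace and stop on an object; "squeeze" is the grip in N (left out, the last holds). Time passes only in rows, so rows that repeat a pose let the fingers close. It gives the time, the measured TCP pose, the force, the opening and the grip force at its end, in the units of the state.
- r.sense(): the state, without advancing time (a new reading comes with each control period).
- snapshot(name): name is "scene" or "side" or "wrist"; returns the picture (480x640x3 uint8, blue, green, red); there is no depth.
- get_calibration(name): a dict with "fovy" (degrees; the focal length in pixels is half the picture's height over the tangent of half this angle, whatever the lens; pixels are square), "cx", "cy" (the principal point, pixels), "eye" and "orientation" of the camera in the world. Camera axes: x right, y up, looking along -z (the intrinsics and any distortion apply to the point x, -y, -z); pixel columns grow to the right and rows downward; lengths in mm; the calibration is good to about 2 mm. The wrist camera is an equidistant fisheye: a pixel r from the principal point sees the ray r / f radians off the axis. A picture is of the moment at which its call begins: read the wrist's pose just before it. get_calibration takes no time and is no camera call; for the wrist camera it gives the pose at the moment of the call.
- r.hand_in(): hands the job in; it is judged then, once.
The state is a dict: "time": time; "joint_pos": joint angles; "qd": joint speeds; "joint_efforts": joint torques, N m; "tool_pos": TCP position; "tcp_rot": TCP orientation; "ft_force": force on the tool from outside, world axes, zero at the start; "wrist_torque": the same for the moment, N m; "finger_gap": finger opening in mm; "grip_force": force on a finger pad.
Only numpy, scipy, OpenCV 4.12 (cv2) and the standard library are available. Lean on these libraries where they do the work, as an engineer would, in place of code of your own. Each camera call takes 0.05 s, during which the arm holds its last target. There are 200 camera calls.

### The job

Start the label-reading station: turn the red sprung start knob on its lamp box clockwise to its stop and let it spring back. Then take the orange-capped sample vial out of the rack and hold it up to the station's camera: upright, its label squarely facing the lens, the middle of the vial level with the middle of the lens and midway between lens and white panel. Finish while still holding it there in the air, still and touching nothing but your gripper; leave the other two vials, the tip box and the pipette stand as they stand.

Things in the scene. Friction and masses are not known exactly. Their poses are not given: they have to be found in the camera images.
- sample_mid (a point): Middle (half-way up, on the axis) of the vial to present: amber glass with orange screw cap, loose, about 60 g, 28 mm across cap and body, 95 mm tall (cap: top 17 mm, its middle 39 mm above this point). z runs up the vial, x out of the middle of its label. It stands 28 mm deep in a rack hole, the label roughly towards +x.
- sample: The same vial, origin at the centre of its underside. Its label is white paper with a square black code, 41 mm tall, centred half-way up and wrapped about 115 degrees round the glass. A white paper seal tongue 7 mm wide runs from the label up the cap and over its top to the middle, so the label's side shows from above too.
- rack: White fixed block, 134 mm (its x) by 196 mm (its y) by 40 mm high, origin at the centre of its underside. Six holes, 31 mm wide, 28 mm deep, 62 mm apart both ways (x = -31, +31; y = -62, 0, +62). Three hold a vial, cap tops 107 mm above the bench; which vial is in which of the three varies.
- vial_blue_mid (a point): Middle (half-way up, on the axis) of another sample vial of the same make with a blue cap, standing in the rack: leave it there.
- vial_green_mid (a point): Middle (half-way up, on the axis) of another sample vial of the same make with a green cap, standing in the rack: leave it there.
- station: Fixed: base plate 120 by 460 mm, top 16 mm above the bench, a camera with ring light at its -y end (up to 165 mm high; column 176 mm, 262 mm from the origin), a white panel 110 mm wide, 68 to 168 mm high at its +y end. Origin on the bench midway between lens and panel face, each 120 mm away; y from camera to panel, z up. Open above and at both x sides.
- lens (a point): Centre of the lens's front face, 125 mm above the bench. Axes as the station's: y points out along the camera's level line of sight to the white panel, whose face is 240 mm away; z up. The midway point is 120 mm out along y.
- start_knob (a joint): Angle of the sprung start knob: 0 at rest, grows as it is turned clockwise seen from above, 1.2 at its stop. A spring pulls it back (0.02 N m at rest, 0.09 N m at the stop); let go, it is back at 0 within half a second.
- knob_grip (a point): On the start knob's axis at grip height, 89 mm above the bench, z up. The grip is a red upright bar 42 mm long (along x, which turns with the knob), 12 mm thick (y), from 12 mm below to 10 mm above this point, on a black disc of 44 mm, on a fixed cream lamp box 110 by 96 mm, 70 mm high. Gripped and turned from above.
- tip_box: Loose closed pipette-tip box, light blue, 84 by 122 mm, 72 mm high, origin at the centre of its underside: leave it.
- pipette_stand: Loose round pipette stand, blue discs 124 mm across with four dark pipettes, 234 mm high, origin at the centre of its underside: leave it.
There are look-alikes about, which are no part of the job. What is shaped like the part that bears start_knob but purple is not meant.

How it is judged (in metres and radians):
On the way, in this order (a step that is already met when the one before it is completed fails the run):
1. the start knob is turned clockwise to its stop (value of joint start_knob above 1.08 rad), for 0.1 s.
2. the start knob is let go and has sprung back (value of joint start_knob below 0.12 rad), for 0.2 s.
3. the orange-capped vial is lifted clear of the rack in the gripper (height (world z) of sample_mid above 0.1 m and contact force between the fingers and sample above 0.5 N and contact force between sample and rack below 0.05 N), for 0.2 s.
At the end, for the whole second after the job is handed in: The gripper holds the vial still in the air, off rack and station; its middle within 15 mm of the lens axis, 102 to 138 mm before the lens; upright within 0.15 rad, label facing the lens within 0.27 rad; knob back below 0.12 rad; other vials, tip box and pipette stand within 20 mm (y of sample_mid in the frame of lens between 0.102 and 0.138 m and x of sample_mid in the frame of lens between -0.015 and 0.015 m and z of sample_mid in the frame of lens between -0.015 and 0.015 m and x of lens in the frame of sample_mid above 0.09 m and y of lens in the frame of sample_mid between -0.033 and 0.033 m and angle between sample_mid's own z axis and vertical below 0.15 rad and contact force between the fingers and sample above 1 N and contact force between sample and station below 0.05 N and contact force between sample and rack below 0.05 N and linear speed of sample below 0.03 m/s and value of joint start_knob below 0.12 rad and distance of each of vial_blue_mid, vial_green_mid, tip_box, pipette_stand from where it was at the start of the episode below 0.02 m); the arm keeps its last pose, push and grip.
It fails at once if another vial, the tip box or the pipette stand is moved more than 20 mm (distance of any of vial_blue_mid, vial_green_mid, tip_box, pipette_stand from where it was at the start of the episode above 0.02 m).
It also fails if it takes over 61 s, if anything falls off the work surface, if the arm or the gripper's body presses on something with over 40 N, if the wrist force passes 120 N, or if a joint passes its speed limit or range.

## Working session

There is one attempt and no reset: what is moved stays moved. The work goes in short steps, Python scripts to look and compute and a tool call to move; the robot and the scene stay as the last step left them, time stands still between calls to the robot, and variables do not carry over. Pictures are saved under pics/ and viewed, at most 10 in all, crops included, and the job is handed in when it is done.

Besides the shell and the picture viewer there is one more tool, called after "Call:" by a JSON object that holds its "op" and its "data", one argument or row to a line. step_arm: Moves the arm, as the interface text tells. Its arguments: {"type":"object","properties":{"rows":{"type":"array"},"fingers":{"type":"number"},"squeeze":{"type":"number"}},"required":["rows"]}

```bash
mkdir -p pics; ls
cat > h.py <<'E'
import numpy as np, cv2
from bench import r, snapshot, get_calibration
from scipy.spatial.transform import Rotation as Ro
E
python3 - <<'E'
from h import *
print(r.sense())
a=[]
for n in ("scene","side","wrist"):
    print(n,get_calibration(n)); i=snapshot(n); cv2.imwrite(f"pics/{n}0.png",i)
E
```

```text
pics
{'time': 0.0, 'joint_pos': array([-7.19275056e+01,  7.51616308e+00,  8.53307484e+01,  1.08510197e-03,
        8.72624193e+01, -4.89163162e+00]), 'qd': array([-0.04015795, -0.06985066, -0.02636739,  0.089643  ,  0.0185652 ,
       -0.05961143]), 'joint_efforts': array([-1.39871754e-03, -5.69410694e+01, -5.00548911e+01, -3.00549673e-04,
        1.43819008e-02, -8.81414365e-06]), 'tool_pos': array([ 233.96331925, -551.91136541,  241.21934952]), 'tcp_rot': array([-1.79891160e+02, -1.04025965e-02,  2.29640633e+01]), 'ft_force': array([-0.04772305, -0.18755718, -0.16706627]), 'wrist_torque': array([-0.03313145, -0.01551215, -0.04251932]), 'grip_force': 0.0, 'finger_gap': 85.34138913442354}
scene {'fovy': 46.709601568311754, 'cx': 313.9027034381379, 'cy': 244.10091130793367, 'eye': array([1230.57675781,  861.37994399,  870.40548755]), 'orientation': array([ 52.46988353,  -0.83332524, 138.13584715])}
side {'fovy': 50.251864110075786, 'cx': 306.7218601309725, 'cy': 231.7013067413578, 'eye': array([  362.95326875, -1136.9151485 ,   928.11543059]), 'orientation': array([56.5834159 ,  0.23595055, -8.11861193])}
wrist {'fovy': 65.70646984690485, 'cx': 318.3418768845263, 'cy': 241.52766671257126, 'eye': array([ 309.24929262, -521.63957952,  373.94421686]), 'orientation': array([-1.82501031e+01,  2.17537717e-02, -6.70604842e+01])}
```

View pics/scene0.png

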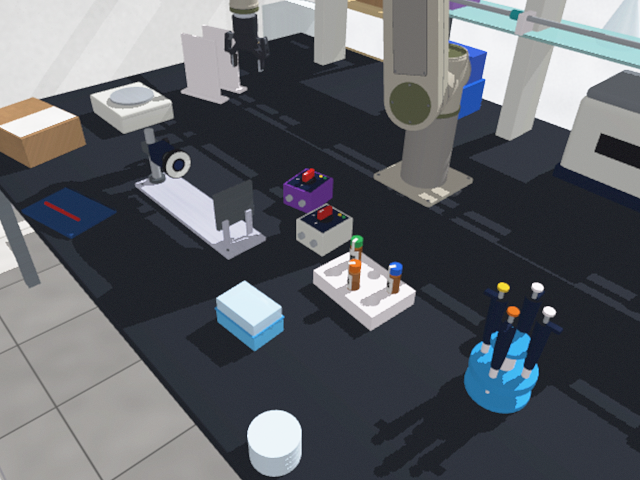

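View pics/side0.png

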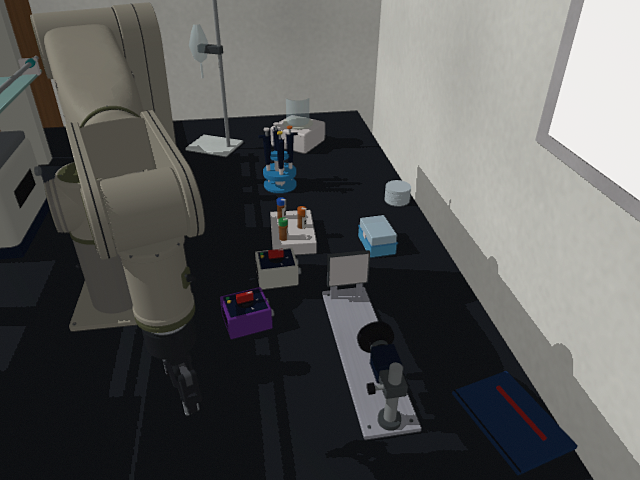

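The scene view shows the cream lamp box with a red knob at (324,213). The purple look-alike's knob is at (308,175). The orange-capped vial is at (354,266), with the blue one at (396,268) and the green at (356,243). The station's camera is at (172,165) and its panel at (235,205).
Candidates:
- **Knob:** cream (324,213) or purple (308,175). The red strip on the notebook at (62,210) is not a knob. I choose cream.
- **Vial:** orange cap in the rack (354,266) or the orange pipette top (513,312). I choose the one in the rack.

Next is a close crop to check this, plus triangulation.

```bash
cat >> h.py <<'E'
def ray(n,uv,cal=None):
    c=cal or get_calibration(n); f=240/np.tan(np.radians(c["fovy"]/2))
    p=np.atleast_2d(np.float64(uv))-[c["cx"],c["cy"]]
    if n=="wrist":
        rr=np.linalg.norm(p,axis=1,keepdims=True)+1e-9; th=rr/f
        d=np.c_[p/rr*np.sin(th)*[1,-1],-np.cos(th)]
    else: d=np.c_[p[:,0]/f,-p[:,1]/f,-np.ones(len(p))]
    R=Ro.from_euler("xyz",c["orientation"],degrees=True).as_matrix()
    d=d@R.T
    return np.array(c["eye"]),d/np.linalg.norm(d,axis=1,keepdims=True)
def plane(n,uv,z,cal=None):
    e,d=ray(n,uv,cal); return e+d*((z-e[2])/d[:,2])[:,None]
def tri(*rays):
    A=0;b=0
    for e,d in rays:
        P=np.eye(3)-np.outer(d[0],d[0]);A=A+P;b=b+P@e
    x=np.linalg.solve(A,b); return x,[round(float(np.linalg.norm((np.eye(3)-np.outer(d[0],d[0]))@(x-e))),1) for e,d in rays]
def blobs(img,h0,h1,smin=120,vmin=60,amin=12,box=None):
    H=cv2.cvtColor(img,cv2.COLOR_BGR2HSV)
    h=H[...,0].astype(int); m=((h>=h0)&(h<=h1)) if h0<=h1 else ((h>=h0)|(h<=h1))
    m=(m&(H[...,1]>=smin)&(H[...,2]>=vmin)).astype(np.uint8)
    if box: k=np.zeros_like(m);k[box[1]:box[3],box[0]:box[2]]=1;m*=k
    n,l,s,c=cv2.connectedComponentsWithStats(m)
    return m,l,[(int(s[i,4]),c[i].round(1).tolist(),s[i,:4].tolist()) for i in range(1,n) if s[i,4]>=amin]
E
python3 - <<'E'
from h import *
S=cv2.imread("pics/scene0.png");D=cv2.imread("pics/side0.png")
bs=(270,150,420,330);bd=(210,190,330,340)
for nm,a in dict(red=(174,4),orange=(5,14),green=(45,80),blue=(100,122)).items():
    print(nm,blobs(S,*a,box=bs)[2],blobs(D,*a,box=bd)[2])
a=cv2.resize(S[190:320,285:425],None,fx=4,fy=4,interpolation=cv2.INTER_CUBIC)
cv2.imwrite("pics/c1.png",a)
b=cv2.resize(S[120:260,125:275],None,fx=4,fy=4,interpolation=cv2.INTER_CUBIC);cv2.imwrite("pics/c2.png",b)
E
```

```text
red [(115, [307.9, 175.0], [302, 168, 13, 15]), (145, [324.4, 212.6], [317, 205, 16, 16])] [(111, [275.0, 253.3], [268, 250, 15, 8]), (142, [243.7, 297.0], [236, 292, 17, 11])]
orange [(295, [355.5, 270.4], [349, 247, 14, 43]), (112, [395.7, 283.0], [390, 275, 12, 18])] [(53, [279.3, 210.7], [277, 205, 7, 13]), (120, [300.2, 215.3], [297, 206, 9, 23]), (98, [282.5, 232.8], [279, 226, 9, 15])]
green [(14, [343.3, 216.5], [342, 215, 4, 4]), (105, [357.4, 240.4], [350, 235, 14, 13])] [(53, [282.2, 222.0], [279, 218, 8, 9])]
blue [(23, [317.2, 176.2], [315, 173, 7, 7]), (59, [294.4, 180.6], [288, 175, 14, 11]), (32, [304.4, 187.2], [299, 185, 11, 5]), (145, [396.3, 268.2], [389, 261, 14, 15]), (137, [277.9, 324.0], [270, 315, 15, 15])] [(62, [278.6, 190.8], [267, 190, 25, 3]), (57, [279.7, 200.8], [276, 197, 9, 9])]
```

View pics/c1.png

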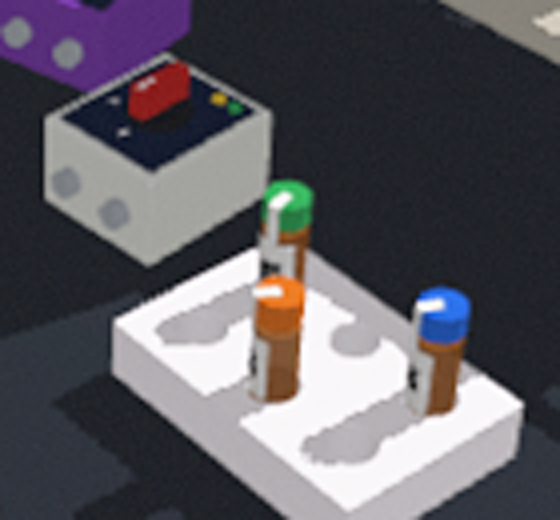

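View pics/c2.png

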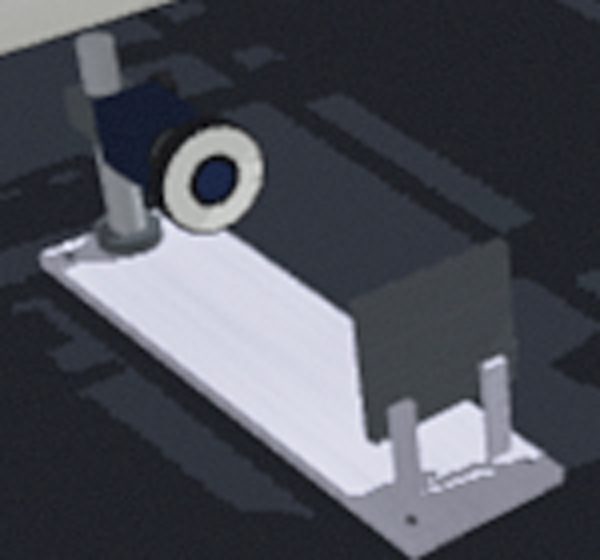

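The crops confirm it. c1 shows the cream box with the red bar knob, and the orange vial in the rack's near-middle hole with its label to picture left. c2 shows the lens centre at scene pixel (178.7,165) and plate-top corners at about (136,185.5), (265,237.5) and (228,256.5).

Run:
```python
from h import *
np.set_printoptions(precision=1,suppress=True)
S=cv2.imread("pics/scene0.png");D=cv2.imread("pics/side0.png")
print("knob",tri(ray("scene",[324.4,212.6]),ray("side",[275,253.3])), plane("scene",[[324.4,212.6]],89),plane("side",[[275,253.3]],89))
print("knob bar dir")
for n,im,b in(("scene",S,(310,200,340,225)),("side",D,(262,245,290,265))):
    m,l,_=blobs(im,174,4,box=b); m8=m*255
    (c,wh,a)=cv2.minAreaRect(cv2.findNonZero(m8)); print(n,c,wh,a)
# cap tops: green/blue top ellipses ~ cap mid at 98.5 
print("lens",plane("scene",[[178.7,165]],125))
print("plate",plane("scene",[[136.3,185.5],[265,237.5],[228.2,256.5]],16))
for k,s,d in(("green",[357,241.5],[282.8,222]),("blue",[396,268.5],[280,201.5]),("orange",[355,267],[301.5,211])):
    print(k,tri(ray("scene",s),ray("side",d)),plane("scene",[s],98.5),plane("side",[d],98.5))
# lens ring in side hidden; plate corners side
print("rack top corners scene",plane("scene",[[314,270.5],[372,317],[415,291],[352,250]],40))
```

```text
knob (array([435.7,  30.2,  86.9]), [0.4, 0.4]) [[437.3  32.4  89. ]] [[435.8  27.   89. ]]
knob bar dir
scene (324.27691650390625, 212.484619140625) (9.550673484802246, 18.10906982421875) 60.2551155090332
side (275.0, 253.5) (7.0, 14.0) 90.0
lens [[ 617.1 -350.6  125. ]]
plate [[ 682.9 -502.9   16. ]
 [ 555.2  -61.1   16. ]
 [ 670.8  -58.5   16. ]]
green (array([471.4, 176.7,  97.1]), [2.3, 2.3]) [[470.  177.8  98.5]] [[472.9 171.9  98.5]]
blue (array([475.8, 300.3,  97.5]), [1.5, 1.5]) [[474.8 301.1  98.5]] [[476.7 296.7  98.5]]
orange (array([537.1, 236.1,  94.5]), [1.8, 1.8]) [[538.4 239.3  98.5]] [[537.6 227.5  98.5]]
rack top corners scene [[566.7 139.   40. ]
 [575.3 331.1  40. ]
 [444.2 338.   40. ]
 [445.8 142.1  40. ]]
```

Call:
{"op": "step_arm", "data": {
  "rows": [
    [[414,-458,0],-157],
    [[414,-458,0],-157],
    [[414,-458,0],-157],
    [[414,-458,0],-157],
    [[414,-458,0],-157],
    [[414,-458,0],-157],
    [[414,-458,0],-157],
    [[414,-458,0],-157],
    [[414,-458,0],-157],
    [[414,-458,0],-157],
    [[414,-458,0],-157],
    [[414,-458,0],-157]
  ],
  "fingers": 0.6
}}

```text
time: 1.35
tool_pos: [431.0, 16.5, 242.3]
tcp_rot: [180.0, 0.0, 126.5]
ft_force: [0.3, -0.2, 0.2]
finger_gap: 51.2
grip_force: 0.0
```

Call:
{"op": "step_arm", "data": {
  "rows": [
    [[9,14,0],-54],
    [[9,14,0],-54],
    [[9,14,0],-54],
    [[9,14,0],-54],
    [[9,14,0],-54],
    [[9,14,0],-54],
    [[9,14,0],-54],
    [[9,14,0],-54],
    [[9,14,0],-54]
  ]
}}

```text
time: 2.25
tool_pos: [436.8, 29.9, 242.1]
tcp_rot: [180.0, -0.0, 180.0]
ft_force: [-0.8, 0.7, 0.4]
finger_gap: 51.3
grip_force: 0.0
```

Run:
```python
from h import *
np.set_printoptions(precision=1,suppress=True)
s=r.sense();print(s["tool_pos"],s["tcp_rot"],s["time"])
c=get_calibration("wrist");i=snapshot("wrist");cv2.imwrite("pics/w1.png",i)
import pickle;pickle.dump(c,open("w1.pkl","wb"))
m,l,b=blobs(i,172,6,amin=200);print(b)
for x in b:
    bx=x[2]; k,_,_=blobs(i,172,6,box=(bx[0],bx[1],bx[0]+bx[2],bx[1]+bx[3]))
    q=cv2.boxPoints(cv2.minAreaRect(cv2.findNonZero(k)));print(plane("wrist",q,99,c),plane("wrist",[x[1]],99,c))
```

```text
[436.8  29.9 242.1] [180.  -0. 180.] 2.25
[(1160, [117.4, 116.7], [101, 93, 34, 51]), (943, [317.7, 222.3], [308, 195, 20, 60])]
[[ 322.7 -151.    99. ]
 [ 321.2 -126.3   99. ]
 [ 363.2 -116.9   99. ]
 [ 365.9 -141.3   99. ]] [[ 342.8 -132.9   99. ]]
[[411.9  20.5  99. ]
 [411.4  34.2  99. ]
 [458.5  36.2  99. ]
 [459.1  21.8  99. ]] [[432.9  28.2  99. ]]
```

View pics/w1.png

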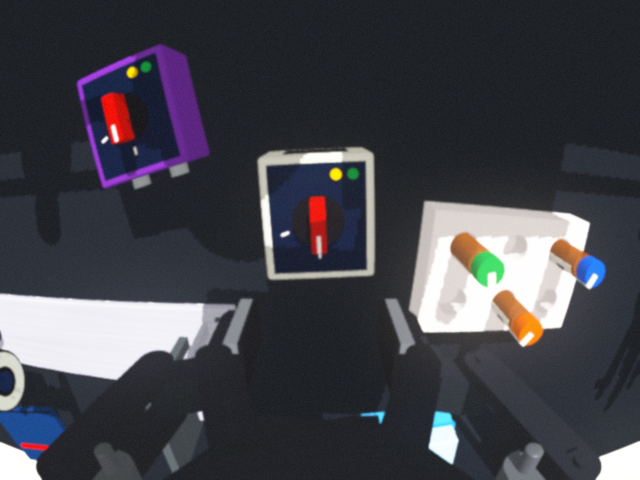

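The wrist view shows the cream knob's bar at (318,222), along world x (yaw about 2°), centred near (437,29).

Call:
{"op": "step_arm", "data": {
  "rows": [
    [[0,-1,30],-2],
    [[0,-1,60],-2],
    [[0,-1,90],-2],
    [[0,-1,115],-2],
    [[0,-1,135],-2],
    [[0,-1,145],-2],
    [[0,-1,150],-2],
    [[0,-1,150],-2]
  ]
}}

```text
time: 3.1
tool_pos: [436.9, 28.9, 92.3]
tcp_rot: [-180.0, -0.0, -177.9]
ft_force: [-0.2, -0.6, 0.5]
finger_gap: 51.6
grip_force: 0.0
```

Call:
{"op": "step_arm", "data": {
  "rows": [
    [[0,0,0],0],
    [[0,0,0],0],
    [[0,0,0],0],
    [[0,0,0],0],
    [[0,0,0],0],
    [[0,0,0],0]
  ],
  "fingers": 0,
  "squeeze": 40
}}

```text
time: 3.7
tool_pos: [437.7, 29.4, 93.5]
tcp_rot: [180.0, 0.1, -177.9]
ft_force: [-1.3, 4.0, 6.3]
finger_gap: 10.9
grip_force: 41.6
```

Call:
{"op": "step_arm", "data": {
  "rows": [
    [[0,0,0],8],
    [[0,0,0],16],
    [[0,0,0],24],
    [[0,0,0],32],
    [[0,0,0],40],
    [[0,0,0],48],
    [[0,0,0],56],
    [[0,0,0],62],
    [[0,0,0],66],
    [[0,0,0],69],
    [[0,0,0],69],
    [[0,0,0],69]
  ]
}}

```text
time: 4.9
tool_pos: [436.9, 28.2, 93.4]
tcp_rot: [-180.0, 0.1, 113.1]
ft_force: [-5.3, -3.0, 11.2]
finger_gap: 10.7
grip_force: 42.3
```

Run:
```python
from h import *
np.set_printoptions(precision=2,suppress=True)
s=r.sense();print(s["tool_pos"],s["tcp_rot"],s["ft_force"],s["wrist_torque"],s["finger_gap"],s["grip_force"])
c=get_calibration("wrist");i=snapshot("wrist");cv2.imwrite("pics/w2.png",i[:330])
i=snapshot("scene")
cv2.imwrite("pics/s2.png",cv2.resize(i[150:270,270:400],None,fx=4,fy=4))
```

```text
[436.93  28.23  93.43] [-179.96    0.07  113.11] [-5.27 -3.02 11.22] [-0.51  1.15  0.22] 10.68256491087385 42.28368043899536
```

View pics/w2.png

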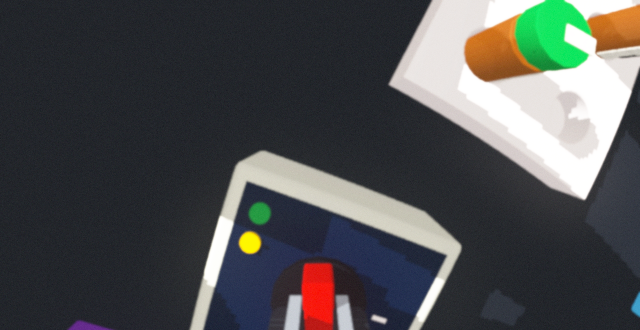

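The bar sits squarely between the fingers and has turned about 69° with the gripper, so it is at the stop. I'll release it and rise.

Call:
{"op": "step_arm", "data": {
  "rows": [
    [[0,0,0],0],
    [[0,0,0],0],
    [[0,0,0],0],
    [[0,0,-20],0],
    [[0,0,-60],0],
    [[0,0,-100],0],
    [[0,0,-140],0],
    [[0,0,-150],0],
    [[0,0,-150],0],
    [[0,0,-150],0]
  ],
  "fingers": 0.7
}}

```text
time: 6.0
tool_pos: [436.5, 28.9, 241.0]
tcp_rot: [-179.9, -0.0, 113.1]
ft_force: [-0.1, 0.3, 0.2]
finger_gap: 59.6
grip_force: 0.0
```

Run:
```python
from h import *
np.set_printoptions(precision=2,suppress=True)
s=r.sense();print(s["tool_pos"],s["tcp_rot"],s["time"],s["finger_gap"])
i=snapshot("side");m,l,b=blobs(i,174,4,box=(210,190,330,340));print(b)
i=snapshot("scene");print(blobs(i,174,4,box=(270,150,420,330))[2])
c=get_calibration("wrist");i=snapshot("wrist");m,l,b=blobs(i,172,6,amin=200);print(b)
for x in b:
    bx=x[2]; k,_,_=blobs(i,172,6,box=(bx[0],bx[1],bx[0]+bx[2],bx[1]+bx[3]))
    q=cv2.boxPoints(cv2.minAreaRect(cv2.findNonZero(k)));print(plane("wrist",q,99,c))
```

```text
[436.46  28.89 240.97] [-179.93   -0.04  113.09] 6.0 59.63201637625049
[(115, [274.8, 253.3], [268, 250, 15, 8]), (142, [243.7, 297.0], [236, 292, 17, 11])]
[(115, [307.9, 175.0], [302, 168, 13, 15]), (142, [324.5, 212.7], [317, 205, 15, 16])]
[(1148, [318.4, 225.3], [292, 207, 57, 38]), (939, [163.5, 341.6], [141, 328, 47, 30])]
[[415.82  20.43  99.  ]
 [414.87  38.49  99.  ]
 [458.    40.71  99.  ]
 [459.73  22.41  99.  ]]
[[ 322.33 -150.89   99.  ]
 [ 323.16 -121.08   99.  ]
 [ 367.55 -110.74   99.  ]
 [ 368.71 -139.3    99.  ]]
```

Call:
{"op": "step_arm", "data": {
  "rows": [
    [[152,174,0],-67],
    [[152,174,0],-67],
    [[152,174,0],-67],
    [[152,174,0],-67],
    [[152,174,0],-67],
    [[152,174,0],-67],
    [[152,174,0],-67],
    [[152,174,0],-67],
    [[152,174,0],-67],
    [[152,174,0],-67]
  ]
}}

```text
time: 7.15
tool_pos: [536.9, 236.8, 241.1]
tcp_rot: [-180.0, -0.1, 179.9]
ft_force: [-1.0, 0.6, -0.9]
finger_gap: 59.7
grip_force: 0.0
```

Run:
```python
from h import *
np.set_printoptions(precision=1,suppress=True)
s=r.sense();print(s["tool_pos"],s["tcp_rot"],s["time"])
c=get_calibration("wrist");print(c);i=snapshot("wrist");cv2.imwrite("pics/w3.png",i)
import pickle;pickle.dump(c,open("w3.pkl","wb"))
cv2.imwrite("pics/w3c.png",cv2.resize(i[100:350,170:500],None,fx=2.4,fy=2.4))
```

```text
[536.9 236.8 241.1] [-180.    -0.1  179.9] 7.15
{'fovy': 65.70646984690485, 'cx': 318.3418768845263, 'cy': 241.52766671257126, 'eye': array([458.1, 236.2, 373.8]), 'orientation': array([-18.1,   0.1,  89.9])}
```

View pics/w3c.png

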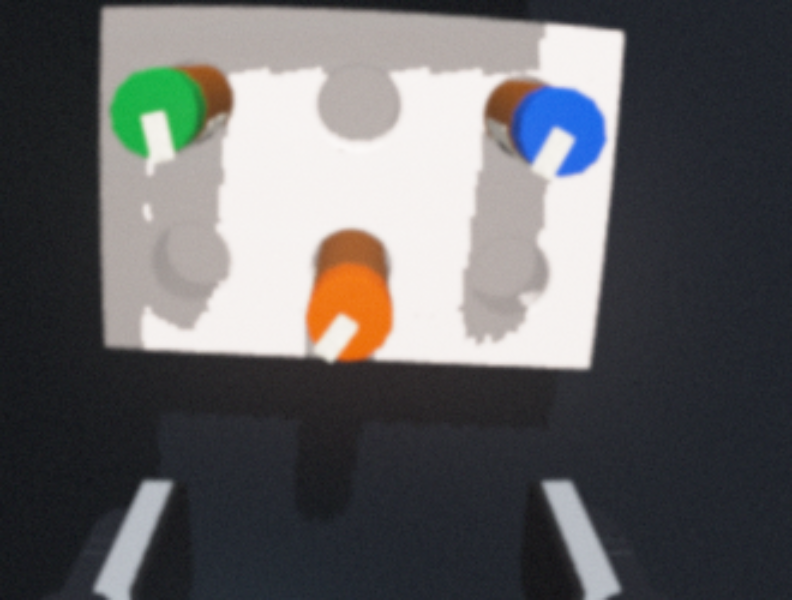

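The crop shows the orange cap top centred around crop (349,319). Its seal tongue runs from there down-left to about (325,358), so the label is turned some 25-30° from +x towards −y.

Run:
```python
from h import *
import pickle
np.set_printoptions(precision=1,suppress=True)
i=cv2.imread("pics/w3.png");c=pickle.load(open("w3.pkl","rb"))
H=cv2.cvtColor(i,cv2.COLOR_BGR2HSV)
m,l,b=blobs(i,5,15,smin=180,vmin=200,amin=100);print(b)
x,y,w,h=[q[2] for q in b if abs(q[1][0]-315)<15 and q[1][1]>200][0]
P=np.argwhere(m[y:y+h,x:x+w])[:,::-1]+[x,y]
W=plane("wrist",P,107,c);print("extent x",W[:,0].min(),W[:,0].max(),"y",np.percentile(W[:,1],[0,1,99,100]))
wh=((H[...,1]<60)&(H[...,2]>170)).astype(np.uint8)
# tongue: white within convex hull of orange
hull=np.zeros_like(wh);cv2.fillConvexPoly(hull,cv2.convexHull(P.astype(np.int32)),1)
T=np.argwhere((wh&hull)>0)[:,::-1]
n,ll,s,cc=cv2.connectedComponentsWithStats(wh&hull);k=1+np.argmax(s[1:,4]);T=np.argwhere(ll==k)[:,::-1]
TW=plane("wrist",T,107,c)[:,:2];mu=TW.mean(0);print("tongue",len(T),mu,TW[TW[:,0].argmin()])
cx=np.array([W[:,0].max()-14,(W[:,1].min()+W[:,1].max())/2]);d=mu-cx
print("centre",cx,"label yaw mean",np.degrees(np.arctan2(d[1],d[0])))
v=np.linalg.svd(TW-mu)[2][0];v*=np.sign(v[0]);print("pca",np.degrees(np.arctan2(v[1],v[0])), (cx-mu)@[-v[1],v[0]])
```

```text
[(874, [316.4, 227.3], [298, 210, 35, 40])]
extent x 520.9461161955203 551.3690383497772 y [220.2 221.  245.  245.7]
tongue 130 [543.4 229.6] [537.9 230. ]
centre [537.4 233. ] label yaw mean -29.409069648058033
pca -35.15776815239221 -0.6956646309193893
```

Call:
{"op": "step_arm", "data": {
  "rows": [
    [[0,-3,20],8],
    [[0,-3,40],16],
    [[0,-3,60],24],
    [[0,-3,80],30],
    [[0,-3,105],30],
    [[0,-3,125],30],
    [[0,-3,140],30],
    [[0,-3,152],30],
    [[0,-3,157],30],
    [[0,-3,157],30]
  ]
}}

```text
time: 8.2
tool_pos: [537.1, 233.8, 84.8]
tcp_rot: [-180.0, -0.0, 150.1]
ft_force: [0.2, -0.0, 0.6]
finger_gap: 59.8
grip_force: 0.0
```

Call:
{"op": "step_arm", "data": {
  "rows": [
    [[0,0,0],0],
    [[0,0,0],0],
    [[0,0,0],0],
    [[0,0,0],0],
    [[0,0,0],0],
    [[0,0,0],0]
  ],
  "fingers": 0,
  "squeeze": 25
}}

```text
time: 8.8
tool_pos: [538.2, 234.2, 86.5]
tcp_rot: [179.9, 0.1, 150.1]
ft_force: [0.4, -0.4, 5.2]
finger_gap: 27.3
grip_force: 24.7
```

Call:
{"op": "step_arm", "data": {
  "rows": [
    [[0,0,-10],0],
    [[0,0,-30],0],
    [[0,0,-60],0],
    [[0,0,-95],0],
    [[0,0,-130],0],
    [[0,0,-160],0],
    [[0,0,-180],0],
    [[0,0,-190],0],
    [[0,0,-190],0],
    [[0,0,-190],0]
  ]
}}

```text
time: 9.8
tool_pos: [536.9, 233.8, 274.0]
tcp_rot: [-179.9, -0.1, 150.1]
ft_force: [0.3, 0.3, -1.2]
finger_gap: 27.5
grip_force: 25.2
```

Run:
```python
from h import *
np.set_printoptions(precision=2,suppress=True)
s=r.sense();print(s["tool_pos"],s["tcp_rot"],s["time"],s["finger_gap"],s["grip_force"],s["joint_pos"])
i=snapshot("scene");print(blobs(i,45,80,box=(340,220,420,330))[2],blobs(i,100,122,box=(340,220,420,330))[2]);cv2.imwrite("pics/s4.png",i)
```

```text
[536.87 233.81 274.03] [-179.93   -0.06  150.1 ] 9.8 27.510631892855603 25.17494235187769 [ 18.52   4.69  84.96   0.    90.45 -41.58]
[(102, [357.3, 240.3], [350, 235, 14, 13])] [(145, [396.2, 268.2], [389, 261, 14, 15])]
```

Call:
{"op": "step_arm", "data": {
  "rows": [
    [[-15,-18,0],3],
    [[-45,-55,0],9],
    [[-75,-91,0],14],
    [[-105,-128,0],20],
    [[-135,-164,0],26],
    [[-165,-201,0],31],
    [[-195,-237,0],37],
    [[-225,-274,0],43],
    [[-255,-310,0],49],
    [[-280,-341,0],53],
    [[-293,-357,0],56],
    [[-299,-364,0],57]
  ]
}}

```text
time: 11.05
tool_pos: [614.1, -232.8, 272.7]
tcp_rot: [-179.8, -0.1, 92.9]
ft_force: [-0.2, 1.0, -1.5]
finger_gap: 27.2
grip_force: 25.2
```

Call:
{"op": "step_arm", "data": {
  "rows": [
    [[0,0,0],0],
    [[0,0,0],0],
    [[0,0,0],0]
  ]
}}

```text
time: 11.35
tool_pos: [615.1, -229.0, 275.2]
tcp_rot: [-180.0, -0.0, 93.2]
ft_force: [0.6, -0.3, -1.2]
finger_gap: 27.0
grip_force: 25.2
```

Run:
```python
from h import *
import pickle
np.set_printoptions(precision=2,suppress=True)
s=r.sense();print(s["tool_pos"],s["tcp_rot"],s["time"],s["finger_gap"],s["grip_force"])
c=get_calibration("wrist");i=snapshot("wrist");cv2.imwrite("pics/w5.png",i);pickle.dump(c,open("w5.pkl","wb"));print(c["eye"],c["orientation"])
```

```text
[ 615.15 -229.04  275.17] [-179.99   -0.03   93.24] 11.35 27.038721816016718 25.185923874378204
[ 611.96 -149.71  407.81] [-18.27   0.02   3.21]
```

View pics/w5.png

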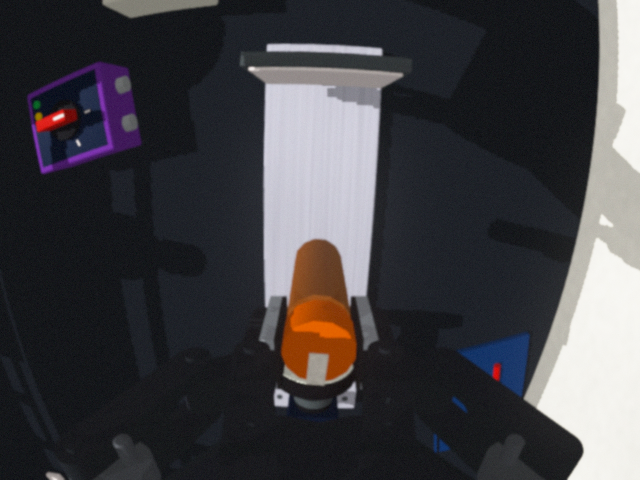

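The wrist view shows the vial held upright over the station. The tongue points straight towards the camera, from (317,353) to (316,384). The panel is at the top, and the plate edges run through (264,85)–(265,300) and (382,85)–(370,300).

Run:
```python
from h import *
import pickle
np.set_printoptions(precision=1,suppress=True)
i=cv2.imread("pics/w5.png");c=pickle.load(open("w5.pkl","rb"))
g=cv2.cvtColor(i,cv2.COLOR_BGR2GRAY).astype(int)
L=[];R=[]
for v in range(100,235,5):
    row=g[v]; m=np.where(row[200:430]>120)[0]+200
    L.append([m.min()-.5,v]);R.append([m.max()+.5,v])
L=plane("wrist",L,16,c);R=plane("wrist",R,16,c)
def line(P):
    k=np.polyfit(P[:,1],P[:,0],1);return k
kl,kr=line(L),line(R);print("yaw",np.degrees(-np.arctan([kl[0],kr[0]])))
for y in(-350,-230,-110):print(y,np.polyval(kl,y),np.polyval(kr,y),(np.polyval(kl,y)+np.polyval(kr,y))/2)
print("panel top dark/light edge cols", [(u,[v for v in range(45,95) if g[v,u]-g[v-1,u]>30][:4]) for u in (275,300,325,350,375)])
H=cv2.cvtColor(i,cv2.COLOR_BGR2HSV)
T=np.argwhere((H[350:386,300:335,1]<70)&(H[350:386,300:335,2]>120))[:,::-1]+[300,350]
W=plane("wrist",T,295.7,c)[:,:2];mu=W.mean(0);v=np.linalg.svd(W-mu)[2][0];v*=-np.sign(v[1]);print(len(T),mu,W.min(0),W.max(0),np.degrees(np.arctan2(v[1],v[0])))
m,l,b=blobs(i,5,15,smin=150,vmin=120,amin=100);print(b)
print("tip", plane("wrist",[[317,353],[316,384],[284,345],[356,345]],295.7,c))
print("plate end",plane("wrist",[[268,44.5],[382,48]],16,c))
```

```text
yaw [1.3 1.4]
-350 559.6412758797181 679.5533052796496 619.5972905796839
-230 556.8392245877827 676.6161529004997 616.7276887441412
-110 554.0371732958474 673.6790005213498 613.8580869085986
panel top dark/light edge cols [(275, [45, 66, 67]), (300, [45, 66, 67]), (325, [45, 46, 67, 68]), (350, [45, 46, 47, 69]), (375, [47, 48, 49, 70])]
613 [ 616.1 -237.6] [ 610.1 -244.6] [ 623.1 -229.8] -93.46008339941592
[(5521, [315.8, 324.5], [282, 241, 74, 139])]
tip [[ 615.9 -229.5  295.7]
 [ 616.3 -244.5  295.7]
 [ 603.8 -226.7  295.7]
 [ 629.8 -225.2  295.7]]
plate end [[555.  -67.5  16. ]
 [673.2 -64.   16. ]]
```

Run:
```python
from h import *
import pickle
c=pickle.load(open("w5.pkl","rb"))
np.set_printoptions(precision=1,suppress=True)
P=plane("wrist",[[275,66],[300,66.5],[325,67.5],[350,69],[375,70]],168,c);print(P)
S=cv2.imread("pics/scene0.png");g=cv2.cvtColor(S,cv2.COLOR_BGR2HSV)
m=((g[...,1]<70)&(g[...,2]>150)).astype(np.uint8);k=np.zeros_like(m);k[148:182,162:194]=1
cn=cv2.findContours(m*k,0,1)[0];cn=max(cn,key=cv2.contourArea);e=cv2.fitEllipse(cn);print(e,plane("scene",[e[0]],125))
```

```text
[[ 582.4 -113.7  168. ]
 [ 598.3 -113.6  168. ]
 [ 614.  -113.4  168. ]
 [ 629.8 -113.3  168. ]
 [ 645.7 -112.5  168. ]]
((177.12899780273438, 167.28146362304688), (23.217010498046875, 31.15528106689453), 23.251136779785156) [[ 626.7 -342.7  125. ]]
```

Call:
{"op": "step_arm", "data": {
  "rows": [
    [[-3,1,10],0],
    [[-3,1,30],0],
    [[-3,1,55],0],
    [[-3,1,80],0],
    [[-3,1,100],0],
    [[-3,1,115],0],
    [[-3,1,123],0],
    [[-3,1,123],0],
    [[-3,1,123],0],
    [[-3,1,123],0],
    [[-3,1,123],0],
    [[-3,1,123],0]
  ]
}}

```text
time: 12.6
tool_pos: [616.7, -233.8, 153.2]
tcp_rot: [179.9, 0.0, 93.1]
ft_force: [-0.3, -0.5, -0.5]
finger_gap: 27.4
grip_force: 25.2
```

Run:
```python
from h import *
np.set_printoptions(precision=2,suppress=True)
s=r.sense();print(s["tool_pos"],s["tcp_rot"],s["time"],s["finger_gap"],s["grip_force"],s["ft_force"])
i=snapshot("scene");j=snapshot("side")
a=cv2.resize(i[100:260,130:290],None,fx=3.5,fy=3.5,interpolation=cv2.INTER_CUBIC)[:,:390]
b=cv2.resize(j[240:400,290:450],None,fx=3.5,fy=3.5,interpolation=cv2.INTER_CUBIC)[:,:390]
cv2.imwrite("pics/f.png",np.hstack([a,b]))
print(blobs(i,5,15,box=(130,100,290,260))[2],blobs(j,5,15,box=(290,200,450,400))[2])
print(blobs(i,45,80,box=(340,220,420,330))[2],blobs(i,174,4,box=(270,150,420,330))[2])
```

```text
[ 616.67 -233.81  153.2 ] [179.93   0.04  93.09] 12.6 27.408428799898388 25.19862726330757 [-0.3  -0.49 -0.51]
[(325, [204.6, 181.9], [198, 163, 13, 37])] [(99, [361.6, 285.3], [357, 279, 11, 16]), (72, [358.4, 310.0], [355, 297, 10, 19])]
[(104, [357.4, 240.4], [350, 235, 14, 13])] [(115, [307.9, 175.0], [302, 168, 13, 15]), (146, [324.6, 212.5], [317, 205, 16, 16])]
```

View pics/f.png

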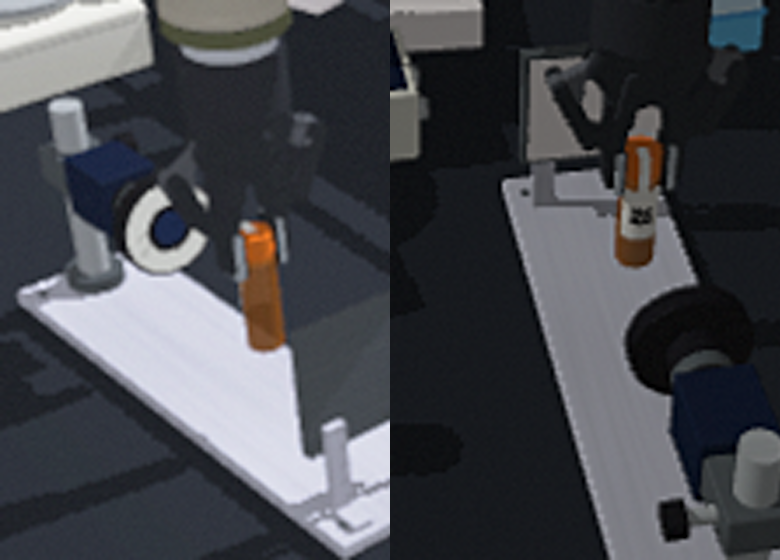

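The vial hangs upright between lens and panel with its label and code towards the camera. I'll check its height and settling once by triangulation.

Run:
```python
from h import *
np.set_printoptions(precision=1,suppress=True)
for a,b in(([206,198.5],[359.7,315]),([203.7,165.5],[362.9,281])):print(tri(ray("scene",[a]),ray("side",[b])))
s=r.sense();print(s["tool_pos"],s["qd"])
```

```text
(array([ 615.5, -235.3,   73.3]), [2.8, 2.8])
(array([ 617. , -228.5,  174.4]), [5.1, 5.1])
[ 616.4 -233.7  152.8] [ 0.   0.2  0.2  0.  -0.1 -0. ]
```

Call:
{"op": "step_arm", "data": {
  "rows": [
    [[0,0,0],0],
    [[0,0,0],0],
    [[0,0,0],0],
    [[0,0,0],0],
    [[0,0,0],0],
    [[0,0,0],0]
  ]
}}

```text
time: 13.3
tool_pos: [616.2, -233.6, 152.3]
tcp_rot: [-180.0, -0.0, 93.1]
ft_force: [-0.8, -0.4, -1.7]
finger_gap: 27.0
grip_force: 25.2
```

```bash
python3 -c "
from h import *
print(r.hand_in())"
```

```text
the job is handed in; nothing more can be done
None
```

I turned the start knob about 69° to its stop and it sprang back. The orange-capped vial is now held upright midway between lens and panel with its label facing the camera. I handed the job in at about 13 s, and no verdict came back.

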